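# Turn and offer the sweet dish

## Robot

A 6-joint arm with a two-finger parallel gripper is mounted at the origin on the work surface. World frame = base frame: x ahead of the robot, y to its left, z up, the work surface at z = 0. Lengths are in mm, angles in rad, forces in N, time in s.
With the tool pointing down it reaches from about 275 to 1000 mm from the base axis. Payload 8.4 kg.
Tool frame: the origin (TCP) lies at the very end of the fingers, on their centre line; the grasp point (between the pads) lies 19 mm behind it; z points along the fingers, y is the direction in which the jaws open and shut (so a half turn about z gives the same grasp; the last joint's range is limited). The gripper opens to 85 mm and grips with 20 to 120 N. Pads are 22 mm wide; open, the fingers measure 114 mm over their backs; the gripper's body (76 mm by 85 mm) begins 54 mm behind the grasp point. The pads swing forward as they close: fully open they stand 13 mm farther back than shut.
Start: joints at [1.142, 0.353, 1.633, -0, 1.155, -0.002], TCP at [258.724, 568.937, 231.281] pointing down, gripper open.
Joint ranges: [-2.63, 2.63], [-0.92, 2.1], [0.06, 2.66], [-1.3, 4.44], [0, 2.69], [-3.02, 3.02]. Speed limits (rad/s): [2.22, 2.22, 2.79, 3.14, 3.14, 3.14].

## Interface

Orientations are given as [roll, pitch, yaw] about the fixed x, y, z axes, in that order (R = Rz(yaw) Ry(pitch) Rx(roll)).
In Python, from rig import r gives the robot as it stands.
- The arm moves only by the tool jog_arm, never from a script. Its argument "increments" is text: rows parted by semicolons, each of 7 numbers parted by spaces: the shift along the tool's x, y, z in cm, then the turn, a rotation vector about the tool's x, y, z in rad, then the opening, from -1 (shut) to 1 (fully open). A call has exactly 8 rows; each row shifts and turns the commanded pose from where the row before left it, along the tool's axes as they then stand; what a row does not reach is not made up. A row lasts 1/10 s, in which the tool goes at most 50 mm and 8.59 degrees, less where a joint would pass 70% of its speed; a pose out of reach is approached as far as the arm can. A call with a gripper value outside its range is refused whole. The fingers move at their own pace and stop on an object; "squeeze" is the grip in N (left out, the last holds). Time passes only in rows, so rows that do not move let the fingers close, or fill a call up. It gives the time, the measured TCP pose, the force and the opening at its end, in the units of the state.
- r.sense(): the state, without advancing time (a new reading comes with each control period).
- r.grab_frame(name): name is "side" or "top" or "wrist"; returns the picture (480x640x3 uint8, red, green, blue); there is no depth.
- r.camera_info(name): a dict with "K" (3x3 intrinsics, pixels), "dist_coeffs" ([k1, k2, p1, p2, k3] as OpenCV has them; the pictures are not rectified), "rvec" (rotation vector, rad) and "tvec" (3), from world to camera coordinates, as OpenCV has them. Camera axes: x right, y down, z forward; pixel columns grow to the right and rows downward; lengths in mm; the calibration is good to about 2 mm. A picture is of the moment at which its call begins: read the wrist's pose just before it. camera_info takes no time and is no camera call; for the wrist camera it gives the pose at the moment of the call.
- r.sign_off(): hands the job in, once; it reports no verdict.
The state is a dict: "clock": time; "qpos": joint angles; "qvel": joint speeds; "joint_efforts": joint torques, N m; "eef_pos": TCP position; "tcp_rot": TCP orientation; "contact_force": force on the tool from outside, world axes, zero at the start; "wrist_torque": the same for the moment, N m; "opening": opening from 0.0 (shut) to 1.0 (fully open).
Only numpy, scipy, OpenCV 4.12 (cv2) and the standard library are available. Lean on these libraries where they do the work, as an engineer would, in place of code of your own. Each camera call takes 0.05 s, during which the arm holds its last target.

## Task

Pick up the sweet dish by the wooden bar of its handle, carry it over to the wooden coaster and turn it a quarter turn or so, so that its green lip points the same way as the coaster's finger tab, right above it. Keep the dish level and move gently, so that the red sweet rolling loose in it stays on the green spot in the middle, and leave the pot, jug, bowls and sugar bowl alone. Finish still holding the dish level and still by its bar, centred over the coaster, with 5 to 12 cm of air under its foot; do not put it down.

Things in the scene. Friction and masses are not known exactly. Their poses are not given: they have to be found in the camera images.
- dish: Cream round dished plate, 146 mm across the rim, 26 mm high, 0.2 to 0.45 kg, standing on a cork trivet 10 mm thick. Origin: centre of the underside of its foot (90 mm across); z up, x towards its green serving lip (34 mm wide, reaching 92 mm from the axis), y along the bail handle: brass rods 8 mm thick rising from the rim at +y and -y to a dark wooden bar over the middle.
- bar (a point): Centre of the dish's wooden grip bar, on the dish's axis 115 mm above the underside of the foot. The bar is 76 mm long along the dish's y, 14 mm thick along its x and 20 mm high; pinch it from above with the fingers closing along the dish's x. The same axes as the dish.
- lip (a point): Tip of the green serving lip on the dish's rim, 88 mm from the axis along the dish's +x, 24 mm above the foot's underside.
- well (a point): Point on the dish's axis, 26 mm above the foot's underside: the sweet's centre when it rests in the middle. The hollow is shallow: flat to 10 mm from the centre, then 5 degrees steep to 35 mm, 11 degrees to 55 mm, 22 degrees up to the rim. A green spot of 32 mm radius marks the middle.
- sweet_center (a point): Centre of the red ball-shaped boiled sweet, 28 mm diameter, 18 g, lying loose in the hollow of the dish; it rolls freely.
- coaster: Wooden coaster fixed on the worktop: a disc 120 mm across, 10 mm thick, with one finger tab 32 mm wide reaching 98 mm from the centre. Origin: centre of the underside; z up, x towards the tab. The tab points 75 to 105 degrees anticlockwise (seen from above) of where the lip points at the start. The coaster may lie to the left or the right of the dish.
- tab (a point): Point on top of the coaster's finger tab, 88 mm from the coaster's centre along its x; the dish's lip belongs above it.
- trivet: Cork disc 110 mm across, 10 mm thick, fixed, under the dish at the start. Origin: centre of the underside.
- bowls: Bystander: stack of three green ceramic bowls, 140 mm across, 95 mm high; origin at the centre of the underside.
- pot: Bystander: round aluminium coffee pot, 108 mm across, 224 mm high, with a black handle reaching 97 mm from the axis; origin at the centre of the underside.
- jug: Bystander: steel milk jug, 84 mm across, 105 mm high, handle reaching 72 mm from the axis; origin at the centre of the underside.
- sugar: Bystander: glass sugar bowl, 88 mm across, with its round metal lid standing open on its far side up to 146 mm high; origin at the centre of the underside.
There are look-alikes about, which are no part of the job. What is shaped like the dish but blue is not meant. There is more than one size of the coaster; the one meant has the size given above.

How it is judged:
By the outcome, as a careful person would: the job done as asked, in the order asked, and still so for the second after the job is handed in, while the arm keeps its last pose, push and grip.
It also fails if it takes over 45 s, if anything falls off the work surface, if the arm or the gripper's body presses on something with over 40 N, if the wrist force passes 120 N, or if a joint passes its speed limit or range.

## Working session

There is one attempt and no reset: what is moved stays moved. The work goes in short steps, Python scripts to look and compute and a tool call to move; the robot and the scene stay as the last step left them, time stands still between calls to the robot, and variables do not carry over. Pictures are saved under pics/ and viewed, and the job is handed in when it is done.

Besides the shell and the picture viewer there is one more tool, called after "Emit:" as name(argument=value, ...) on one line, values as JSON. jog_arm: Moves the arm, as the interface text tells. Its arguments: {"type":"object","properties":{"increments":{"type":"string"},"squeeze":{"type":"number"}},"required":["increments"]}

```bash
mkdir -p pics; ls; python3 - <<'E'
from rig import r
import cv2
for n in ("top","side","wrist"):
    f=r.grab_frame(n); cv2.imwrite(f"pics/a_{n}.png",f[:,:,::-1])
    i=r.camera_info(n); print(n,{k:[round(float(x),3) for x in __import__('numpy').ravel(v)] for k,v in i.items()})
s=r.sense(); print(s)
E
```

```text
pics
top {'K': [560.953, 0.0, 326.508, 0.0, 560.953, 230.378, 0.0, 0.0, 1.0], 'dist_coeffs': [-0.076, 0.0, 0.0, 0.0, 0.0], 'rvec': [2.176, -2.142, 0.153], 'tvec': [-0.921, 526.074, 1484.994]}
side {'K': [469.448, 0.0, 323.7, 0.0, 469.448, 230.519, 0.0, 0.0, 1.0], 'dist_coeffs': [-0.107, 0.0, 0.0, 0.0, 0.0], 'rvec': [1.974, -0.806, 0.435], 'tvec': [-355.48, 269.374, 684.753]}
wrist {'K': [400.291, 0.0, 322.008, 0.0, 400.291, 242.871, 0.0, 0.0, 1.0], 'dist_coeffs': [0.009, 0.0, 0.0, 0.0, 0.0], 'rvec': [-2.443, -1.575, -0.21], 'tvec': [-624.514, -35.198, 380.835]}
{'clock': 0.15, 'qpos': array([ 1.14159742e+00,  3.53551981e-01,  1.63392954e+00, -2.43934803e-06,
        1.15517936e+00, -2.38141158e-03]), 'qvel': array([ 0.00098482, -0.00204453, -0.00439669, -0.00048361,  0.00055321,
        0.00032512]), 'joint_efforts': array([-1.36189504e-05, -6.05635071e+01, -3.42336452e+01,  3.97190718e-05,
        6.23759712e-03, -5.51824229e-06]), 'eef_pos': array([258.58314941, 568.6242992 , 230.70927676]), 'tcp_rot': array([-3.14052442e+00, -3.13271332e-07,  2.71477614e+00]), 'contact_force': array([ 0.44430839,  0.02510438, -1.01774454]), 'wrist_torque': array([ 0.05855326,  0.01672224, -0.01944809]), 'opening': 0.998946892892045}
```

View pics/a_top.png

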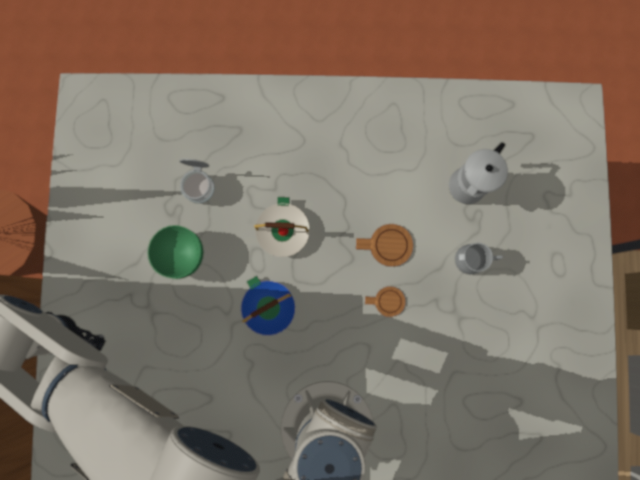

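View pics/a_side.png

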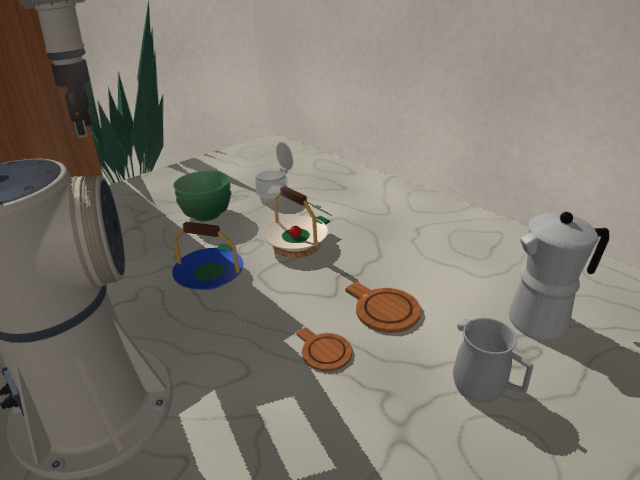

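View pics/a_wrist.png

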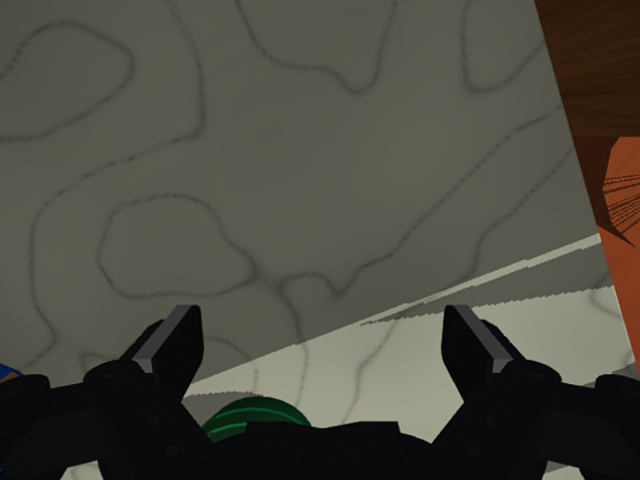

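The top view shows the cream dish at (282,231), and the look-alike blue one at (268,308). The two coasters are at (390,245), which is larger, and (389,301). The side view agrees. Next I measure sizes and poses.

```bash
cat > h.py <<'E'
import numpy as np, cv2
from rig import r
def ray(i,uv):
    p=cv2.undistortPoints(np.array(uv,float).reshape(-1,1,2),np.array(i["K"]),np.array(i["dist_coeffs"])).reshape(-1,2)
    R,_=cv2.Rodrigues(np.array(i["rvec"],float)); t=np.array(i["tvec"],float).ravel()
    return -R.T@t, np.c_[p,np.ones(len(p))]@R
def plane(i,uv,z):
    c,d=ray(i,uv); return (c+d*((z-c[2])/d[:,2])[:,None])[:,:2]
def proj(i,P):
    return cv2.projectPoints(np.array(P,float).reshape(-1,1,3),np.array(i["rvec"],float),np.array(i["tvec"],float),np.array(i["K"]),np.array(i["dist_coeffs"]))[0].reshape(-1,2)
def blobs(m,amin=15):
    n,l,s,c=cv2.connectedComponentsWithStats(m.astype(np.uint8)); return [(np.argwhere(l==k)[:,::-1],s[k],c[k]) for k in range(1,n) if s[k][4]>=amin]
E
python3 - <<'E'
from h import *
i=r.camera_info("top"); im=cv2.imread("pics/a_top.png"); hsv=cv2.cvtColor(im,cv2.COLOR_BGR2HSV)
H,S,V=[hsv[:,:,k].astype(int) for k in range(3)]
roi=np.zeros(H.shape,bool); roi[180:335,235:430]=1
def show(name,m,z,amin=8):
    for px,s,c in blobs(m&roi,amin):
        w=plane(i,px,z); ce=w.mean(0); u,sv,vt=np.linalg.svd(w-ce,full_matrices=False)
        (cx,cy),rad=cv2.minEnclosingCircle(w.astype(np.float32))
        print(name,s[4],c.round(1),"world",ce.round(1),"axis deg",round(np.degrees(np.arctan2(vt[0][1],vt[0][0])),1),"len",round(np.ptp((w-ce)@vt[0]),1),np.ptp((w-ce)@vt[1]).round(1),"mec",round(cx,1),round(cy,1),round(rad,1))
show("orange",(H>5)&(H<20)&(S>120)&(V>70),10,30)
show("green",(H>45)&(H<95)&(S>90),34)
show("red",((H<6)|(H>172))&(S>150)&(V>80),36)
show("bar",(S>60)&(V<90)&((H<15)|(H>170)),135)
show("cream",(H>8)&(H<35)&(S>15)&(S<90)&(V>160),36,50)
c=cv2.resize(im[180:340,225:435],None,fx=3.8,fy=3.7,interpolation=cv2.INTER_CUBIC); cv2.imwrite("pics/crop1.png",c[:600,:800])
E
```

```text
orange 85 [279.5 225. ] world [542.1 136.8] axis deg -91.1 len 80.1 11.0 mec 541.9 139.7 40.1
orange 1485 [388.6 244.7] world [ 492.5 -164. ] axis deg -91.4 len 152.1 111.2 mec 494.9 -152.4 76.4
orange 718 [388.2 301.1] world [ 338.3 -163.4] axis deg 88.9 len 103.8 76.2 mec 340.5 -154.7 52.1
green 49 [283.  199.8] world [608.1 127.5] axis deg -91.5 len 27.7 12.0 mec 609.0 127.4 14.3
green 11 [282.5 221.1] world [549.5 127.1] axis deg 89.6 len 13.6 5.6 mec 548.3 127.2 6.9
green 115 [281.5 234.5] world [512.9 129. ] axis deg -91.0 len 54.5 32.2 mec 523.7 128.0 27.4
green 82 [253.5 282.5] world [382.2 200.7] axis deg 132.2 len 29.4 22.3 mec 382.1 200.8 16.1
green 91 [264.  301.1] world [333.  171.2] axis deg 121.7 len 50.0 16.9 mec 328.1 168.5 25.0
green 167 [270.8 312.4] world [303.5 152.5] axis deg -59.8 len 55.8 25.9 mec 310.3 156.9 27.9
red 48 [282.5 231. ] world [522.  126.5] axis deg -113.3 len 23.0 17.9 mec 523.4 126.5 11.7
bar 135 [280.2 225.9] world [522.2 125.8] axis deg -95.6 len 69.1 30.4 mec 524.6 127.6 34.6
bar 98 [263.7 308.2] world [315.3 161.7] axis deg 120.7 len 77.3 8.9 mec 315.7 160.8 38.7
cream 780 [404.3 193.4] world [ 631.6 -204.1] axis deg -155.3 len 107.0 88.5 mec 626.4 -201.4 55.6
cream 612 [285.8 214.5] world [567.4 118.7] axis deg -99.3 len 124.0 54.1 mec 552.3 117.6 62.5
cream 734 [285.  243.7] world [487.8 118.9] axis deg 101.7 len 118.6 75.1 mec 502.7 119.6 60.8
```

View pics/crop1.png

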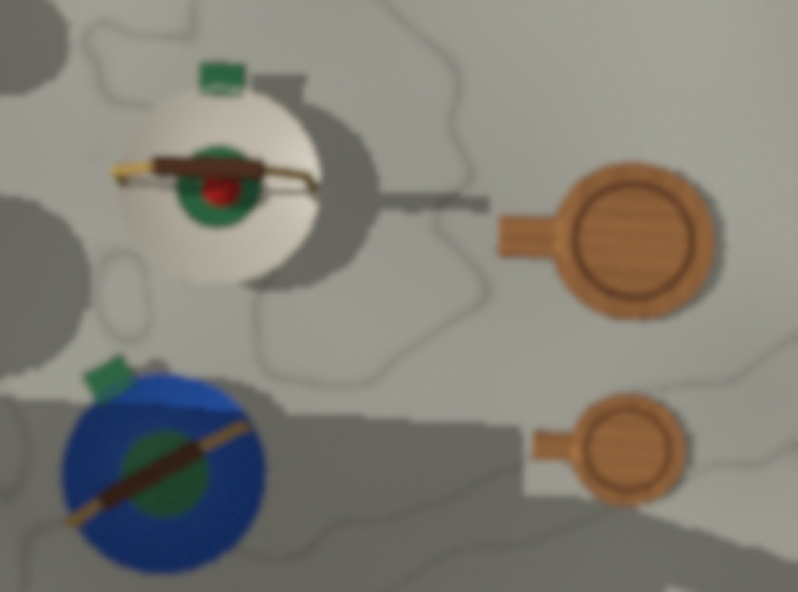

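The crop confirms the choice. The cream dish with the red sweet is meant. The coaster at (390,245) is meant too: about 152×111 mm by mask against 158×120 nominal, while the other is about 104×76. Next I refine both and plan the approach.

```bash
cat > plan.py <<'E'
from h import *
from scipy.spatial.transform import Rotation as Ro
def rows(goal,yaw,n,pre=None,smooth=False,start=None):
    """tool pointing-down moves; increments in current tool frame"""
    s=r.sense(); p=np.array(s["eef_pos"]); R=Ro.from_euler("xyz",s["tcp_rot"])
    if start is not None: p,R=start
    Rg=Ro.from_euler("xyz",[np.pi,0,yaw]); rv=(R.inv()*Rg).as_rotvec(); p0=p.copy(); R0=R
    f=np.linspace(0,1,n+1)
    if smooth: f=10*f**3-15*f**4+6*f**5
    out=[]
    for k in range(n):
        pt=p0+(np.array(goal)-p0)*f[k+1]; Rt=R0*Ro.from_rotvec(rv*f[k+1])
        out.append(np.r_[R.inv().apply(pt-p)/10,(R.inv()*Rt).as_rotvec()]); p,R=pt,Rt
    return np.array(out)
E
python3 - <<'E'
from plan import *
np.set_printoptions(suppress=True,precision=3)
i=r.camera_info("wrist"); s=r.sense(); R,_=cv2.Rodrigues(np.array(i["rvec"],float)); C=-R.T@np.ravel(i["tvec"])
Rt=Ro.from_euler("xyz",s["tcp_rot"]); print("cam in tool",Rt.inv().apply(C-s["eef_pos"]),"fwd",Rt.inv().apply(R[2]),"down",Rt.inv().apply(R[1]))
i=r.camera_info("top"); im=cv2.imread("pics/a_top.png"); hsv=cv2.cvtColor(im,cv2.COLOR_BGR2HSV)
H,S,V=[hsv[:,:,k].astype(int) for k in range(3)]
m=(H>5)&(H<20)&(S>100)&(V>60); m[:215]=0;m[275:]=0;m[:,:345]=0;m[:,425:]=0
m=cv2.morphologyEx(m.astype(np.uint8),cv2.MORPH_CLOSE,np.ones((5,5)))
cn=max(cv2.findContours(m,0,cv2.CHAIN_APPROX_NONE)[0],key=cv2.contourArea).reshape(-1,2)
w=plane(i,cn,10)
d=w[w[:,1]<-125]; A=np.c_[2*d,np.ones(len(d))]; q=np.linalg.lstsq(A,(d**2).sum(1),rcond=None)[0]; rad=np.sqrt(q[2]+q[0]**2+q[1]**2)
px=np.argwhere(m)[:,::-1]; W=plane(i,px,10); t=W[np.hypot(*(W-q[:2]).T)>rad+6]
tc=t.mean(0); print("coaster",q[:2],rad,"tab c",tc,"dir",np.degrees(np.arctan2(*(tc-q[:2])[::-1])))
for px in ([175,251],[197,185],[485,170],[474,258]): print(px,plane(i,[px],90))
print(rows([480,330,250],2.0,8)); 
E
```

```text
cam in tool [  67.98     0.703 -143.991] fwd [-0.266 -0.001  0.964] down [-0.964  0.001 -0.266]
coaster [ 492.506 -171.678] 56.95771456639172 tab c [494.474 -92.026] dir 88.5846436024365
[175, 251] [[458.013 401.385]]
[197, 185] [[633.823 351.831]]
[485, 170] [[ 688.606 -413.213]]
[474, 258] [[ 452.375 -378.574]]
[[-3.754 -1.57  -0.239 -0.     0.     0.089]
 [-3.879 -1.228 -0.24  -0.     0.     0.089]
 [-3.973 -0.877 -0.24  -0.     0.     0.089]
 [-4.036 -0.519 -0.24  -0.     0.     0.089]
 [-4.066 -0.157 -0.241 -0.     0.     0.089]
 [-4.064  0.206 -0.241 -0.     0.     0.089]
 [-4.029  0.568 -0.241 -0.     0.     0.089]
 [-3.962  0.925 -0.241 -0.     0.     0.089]]
```

Emit:
jog_arm(increments="-3.75 -1.57 -0.24 0 0 0.089 1; -3.88 -1.23 -0.24 0 0 0.089 1; -3.97 -0.88 -0.24 0 0 0.089 1; -4.04 -0.52 -0.24 0 0 0.089 1; -4.07 -0.16 -0.24 0 0 0.089 1; -4.06 0.21 -0.24 0 0 0.089 1; -4.03 0.57 -0.24 0 0 0.089 1; -3.96 0.93 -0.24 0 0 0.089 1")

```text
clock: 0.95
eef_pos: [481.2, 329.1, 250.4]
tcp_rot: [-3.141, 0.0, 1.999]
contact_force: [-0.8, 0.5, -0.2]
opening: 1.005
```

```bash
python3 - <<'E'
from plan import *
np.set_printoptions(suppress=True,precision=3)
print(r.sense()["qpos"],rows([524,127,250],np.pi/2,8))
E
```

```text
[0.597 0.27  1.705 0.    1.167 0.169] [[-2.52  -0.563  0.005 -0.     0.     0.054]
 [-2.547 -0.427  0.005 -0.     0.     0.054]
 [-2.566 -0.291  0.005 -0.     0.     0.054]
 [-2.578 -0.153  0.005 -0.     0.     0.054]
 [-2.583 -0.015  0.005 -0.     0.     0.054]
 [-2.58   0.124  0.005 -0.     0.     0.054]
 [-2.569  0.262  0.005 -0.     0.     0.054]
 [-2.552  0.399  0.005 -0.     0.     0.054]]
```

Emit:
jog_arm(increments="-2.52 -0.56 0 0 0 0.054 1; -2.55 -0.43 0 0 0 0.054 1; -2.57 -0.29 0 0 0 0.054 1; -2.58 -0.15 0 0 0 0.054 1; -2.58 -0.02 0 0 0 0.054 1; -2.58 0.12 0 0 0 0.054 1; -2.57 0.26 0 0 0 0.054 1; -2.55 0.4 0 0 0 0.054 1")

```text
clock: 1.75
eef_pos: [523.5, 127.4, 250.3]
tcp_rot: [-3.141, 0.0, 1.569]
contact_force: [-0.1, -0.6, -0.1]
opening: 1.0
```

```bash
python3 - <<'E'
from plan import *
i=r.camera_info("wrist"); f=r.grab_frame("wrist"); cv2.imwrite("pics/b_wrist.png",f[:,:,::-1])
import pickle; pickle.dump(i,open("b.pkl","wb")); print(r.sense()["eef_pos"])
E
```

```text
[524.09254395 124.45576026 250.30094022]
```

View pics/b_wrist.png

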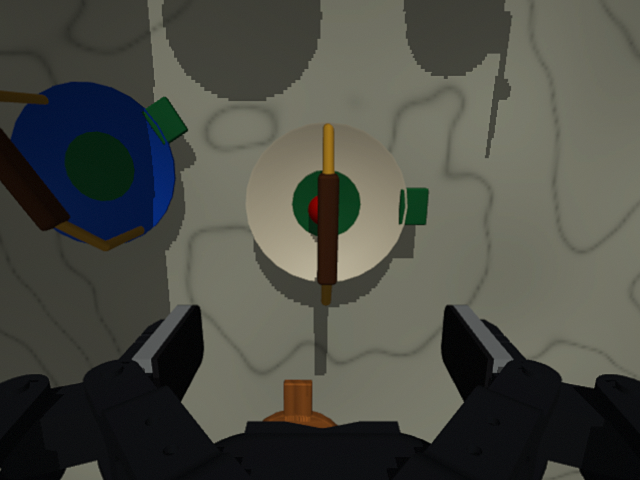

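The wrist view shows the bar upright at about (328,229), the lip at about (414,206), and the sweet peeking out at about (316,210). Next I measure the bar.

```bash
python3 - <<'E'
from plan import *
np.set_printoptions(suppress=True,precision=3)
i=r.camera_info("wrist"); f=r.grab_frame("wrist"); s=r.sense(); print(s["eef_pos"],s["tcp_rot"]); cv2.imwrite("pics/b2_wrist.png",f[:,:,::-1])
hsv=cv2.cvtColor(f,cv2.COLOR_RGB2HSV); H,S,V=[hsv[:,:,k].astype(int) for k in range(3)]
roi=np.zeros(H.shape,bool); roi[100:320,235:440]=1
def rep(name,m,z):
    for px,st,c in blobs(m&roi,60):
        w=plane(i,px,z); ce=w.mean(0); u,sv,vt=np.linalg.svd(w-ce,full_matrices=False)
        print(name,st,c.round(1),ce,"ax",np.degrees(np.arctan2(vt[0][1],vt[0][0])).round(2),np.ptp((w-ce)@vt[0]),np.ptp((w-ce)@vt[1]),"bbox mid",(w.min(0)+w.max(0))/2)
rep("bar",((H<12)|(H>170))&(S>80)&(V<95)&(V>15),135)
rep("lip",(H>50)&(H<95)&(S>90),35)
rep("rod",(H>13)&(H<28)&(S>130)&(V>90),100)
rep("cream",(H>8)&(H<35)&(S<100)&(V>130)&(S>25),36)
m=((H<6)|(H>174))&(S>170)&(V>100)&roi; rep("red",m,36)
E
```

```text
[523.827 126.157 250.325] [-3.141  0.001  1.567]
bar [ 308  169   29  111 1894] [325.8 223.6] [526.247 133.292] ax -90.16 74.9174309290998 18.53215460446321 bbox mid [523.79  132.017]
lip [292 167  29  65 983] [304.8 197.8] [508.061 134.62 ] ax -94.56 58.556459907654244 23.863688652549676 bbox mid [509.178 133.005]
lip [334 168  26  63 994] [346.  199.6] [545.34  132.869] ax -89.61 56.51654253827088 22.515584278026232 bbox mid [545.724 132.958]
lip [404 184  24  37 753] [416.1 201.9] [608.715 130.436] ax -90.23 32.91940025289026 19.29962886588511 bbox mid [608.313 130.254]
lip [399 186   5  34 136] [400.9 201.9] [595.051 130.54 ] ax -90.38 30.18050442961102 4.072810807605933 bbox mid [595.136 129.897]
rod [322 119  11  50 532] [327.  144.1] [527.476 183.706] ax -89.96 33.91821433774175 7.243592055563793 bbox mid [527.462 183.937]
cream [ 245  154   76  124 5514] [280.5 215.2] [485.777 118.403] ax -79.36 115.79253053705523 76.57708126630519 bbox mid [487.902 116.23 ]
cream [ 334  155   71  123 5021] [368.4 217.1] [565.755 116.325] ax -98.25 112.43730458401471 70.6108650554387 bbox mid [565.876 115.712]
red [310 193   6  18  74] [313.1 201.4] [515.558 131.627] ax -89.74 15.488051823448512 4.649589215496708 bbox mid [515.049 131.498]
```

Emit:
jog_arm(increments="0 0 0 0 0 0 1; 0 0 0 0 0 0 1; 0 0 0 0 0 0 1; 0 0 0 0 0 0 1; 0 0 0 0 0 0 1; 0 0 0 0 0 0 1; 0 0 0 0 0 0 1; 0 0 0 0 0 0 1")

```text
clock: 2.65
eef_pos: [523.6, 128.5, 250.5]
tcp_rot: [-3.142, 0.0, 1.571]
contact_force: [-0.1, 0.6, -1.0]
opening: 0.999
```

```bash
python3 - <<'E'
from plan import *
np.set_printoptions(suppress=True,precision=3)
i=r.camera_info("wrist"); f=r.grab_frame("wrist"); s=r.sense(); print(s["eef_pos"],s["tcp_rot"]); cv2.imwrite("pics/b3_wrist.png",f[:,:,::-1])
hsv=cv2.cvtColor(f,cv2.COLOR_RGB2HSV); H,S,V=[hsv[:,:,k].astype(int) for k in range(3)]
roi=np.zeros(H.shape,bool); roi[100:320,235:440]=1
def rep(name,m,z):
    for px,st,c in blobs(m&roi,60):
        w=plane(i,px,z); ce=w.mean(0); u,sv,vt=np.linalg.svd(w-ce,full_matrices=False)
        print(name,st,c.round(1),ce,"ax",np.degrees(np.arctan2(vt[0][1],vt[0][0])).round(2),np.ptp((w-ce)@vt[0]),np.ptp((w-ce)@vt[1]),"bbox mid",(w.min(0)+w.max(0))/2)
rep("bar",((H<12)|(H>170))&(S>80)&(V<95)&(V>15),135)
rep("lip",(H>50)&(H<95)&(S>90),35)
rep("rod",(H>13)&(H<28)&(S>130)&(V>90),100)
c=f[80:320,220:460,::-1]; cv2.imwrite("pics/b3_crop.png",cv2.resize(c,None,fx=2.5,fy=2.5,interpolation=cv2.INTER_CUBIC))
# side camera with top-view estimate
i2=r.camera_info("side"); print(proj(i2,[[523,129,125],[523,167,125],[523,91,125],[523,129,36],[611,129,34]]))
i3=r.camera_info("top"); print(proj(i3,[[523,129,125],[523,167,135],[523,91,135],[523,129,36],[611,129,34]]))
E
```

```text
[523.56  128.515 250.477] [-3.142 -0.     1.571]
bar [ 308  176   30  110 1883] [326.6 229.5] [526.235 133.547] ax -90.18 74.9488218444933 19.19793303687402 bbox mid [523.496 131.877]
lip [293 172  29  65 980] [305.7 202.2] [508.217 134.979] ax -95.37 58.88921957921733 23.96250230636705 bbox mid [509.383 132.894]
lip [335 173  25  62 966] [346.7 204.4] [545.508 133.079] ax -88.91 55.99605183938431 21.548489849090345 bbox mid [545.646 133.431]
lip [405 189  23  37 732] [416.2 207.3] [608.67  130.499] ax -89.81 33.17157773910198 18.884978653427872 bbox mid [608.578 130.654]
lip [399 191   6  34 136] [401.1 207.5] [595.002 130.338] ax -90.38 30.398564851596223 4.597668446171431 bbox mid [595.33  130.222]
rod [323 125  11  51 542] [328.  150.6] [527.354 183.607] ax -89.47 34.96057215277587 7.3102711212128515 bbox mid [527.423 183.808]
[[291.442 196.202]
 [280.304 190.92 ]
 [303.139 201.752]
 [293.599 231.742]
 [321.952 218.882]]
[[279.205 226.142]
 [263.906 225.351]
 [293.946 225.85 ]
 [281.559 230.654]
 [282.443 198.767]]
```

View pics/b3_crop.png

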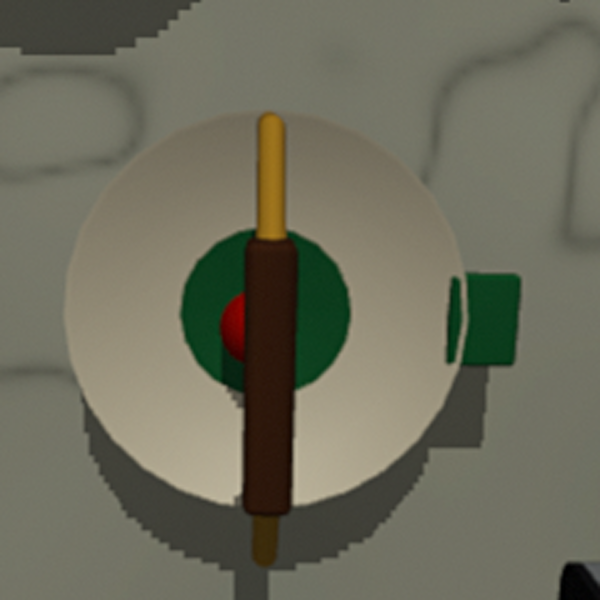

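Emit:
jog_arm(increments="0.13 0.12 1 0 0 0 0; 0.12 0.12 2 0 0 0 0; 0 0 2.5 0 0 0 0; 0 0 2.5 0 0 0 0; 0 0 1.5 0 0 0 0; 0 0 0.5 0 0 0 0; 0 0 0 0 0 0 0; 0 0 0 0 0 0 0")

```text
clock: 3.5
eef_pos: [526.5, 131.1, 151.0]
tcp_rot: [3.141, -0.0, 1.571]
contact_force: [0.3, 0.5, 0.3]
opening: 0.503
```

```bash
python3 - <<'E'
from plan import *
f=r.grab_frame("wrist"); g=r.grab_frame("side"); s=r.sense(); print(s["eef_pos"],s["tcp_rot"],s["opening"])
cv2.imwrite("pics/c.png",f[:,:,::-1]); cv2.imwrite("pics/c_side.png",cv2.resize(g[120:300,180:420,::-1],None,fx=3,fy=3))
E
```

```text
[526.65248316 131.14393252 151.397815  ] [ 3.14000312e+00 -4.08394540e-04  1.57074057e+00] 0.4997209218113268
```

View pics/c.png

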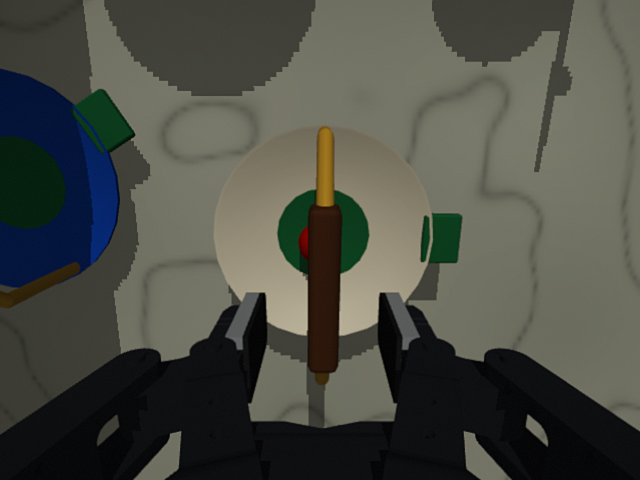

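View pics/c_side.png

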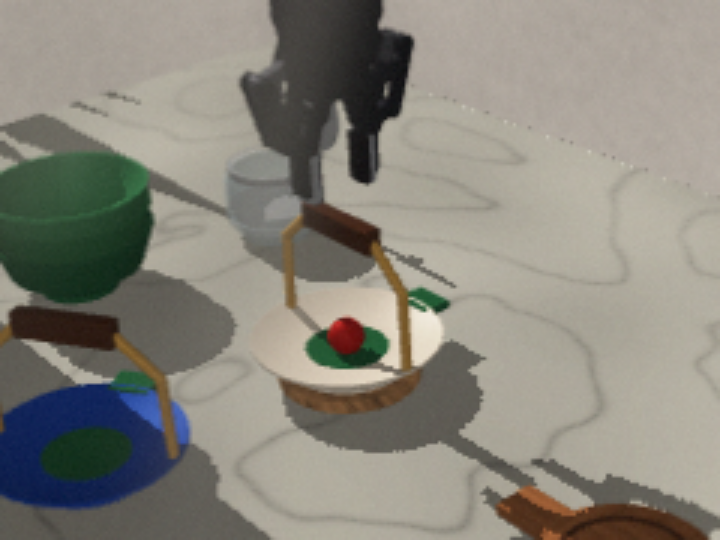

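The bar is centred between the pads, at about x=323 px with pad faces at 265 and 380. The sweet is on the spot. I descend and close in stages.

Emit:
jog_arm(increments="0 0 0.8 0 0 0 -0.2; 0 0 1.2 0 0 0 -0.3; 0 0 1.2 0 0 0 -0.4; 0 0 0.8 0 0 0 -0.45; 0 0 0.4 0 0 0 -0.5; 0 0 0 0 0 0 -0.5; 0 0 0 0 0 0 -0.5; 0 0 0 0 0 0 -0.5", squeeze=45)

```text
clock: 4.4
eef_pos: [526.3, 131.1, 106.9]
tcp_rot: [3.141, -0.0, 1.571]
contact_force: [0.3, 0.1, 0.4]
opening: 0.253
```

Emit:
jog_arm(increments="0 0 0 0 0 0 -0.54; 0 0 0 0 0 0 -0.58; 0 0 0 0 0 0 -0.61; 0 0 0 0 0 0 -0.64; 0 0 0 0 0 0 -0.67; 0 0 0 0 0 0 -0.7; 0 0 0 0 0 0 -0.8; 0 0 0 0 0 0 -1")

```text
clock: 5.2
eef_pos: [526.6, 131.2, 106.8]
tcp_rot: [3.14, -0.0, 1.571]
contact_force: [2.5, 1.4, 2.7]
opening: 0.151
```

```bash
python3 - <<'E'
from plan import *
f=r.grab_frame("wrist"); g=r.grab_frame("side"); s=r.sense(); print(s["eef_pos"],s["tcp_rot"],s["opening"],s["contact_force"],s["wrist_torque"])
cv2.imwrite("pics/d.png",np.hstack([cv2.resize(f[100:420,180:460,::-1],(420,480)),cv2.resize(g[160:280,240:335,::-1],(380,480))]))
E
```

```text
[526.51523098 131.19429647 106.79621582] [ 3.14049209e+00 -3.54046553e-04  1.57081669e+00] 0.1553446767818626 [1.96203262 1.07259498 3.44940924] [ 0.22515601 -0.44574092  0.01754077]
```

View pics/d.png

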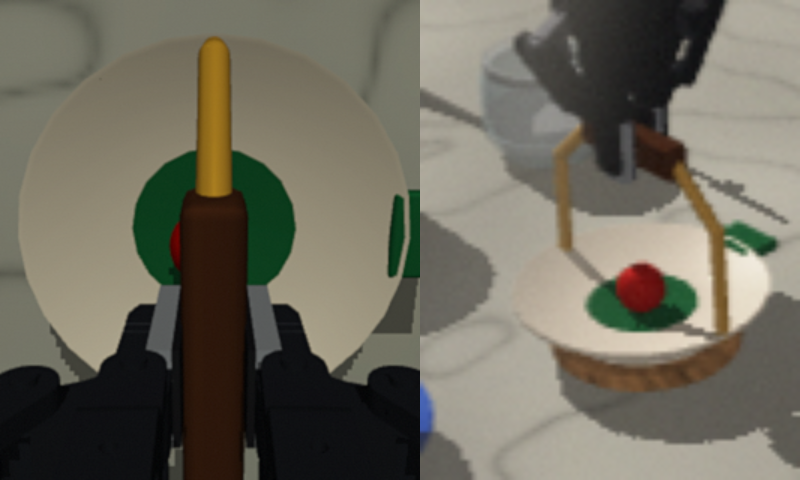

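```bash
python3 - <<'E'
import numpy as np
f=np.linspace(0,1,17); f=10*f**3-15*f**4+6*f**5; print((np.diff(f)*8).round(2))
E
```

```text
[0.02 0.11 0.26 0.44 0.61 0.76 0.87 0.93 0.93 0.87 0.76 0.61 0.44 0.26
 0.11 0.02]
```

Emit:
jog_arm(increments="0 0 -0.05 0 0 0 -1; 0 0 -0.1 0 0 0 -1; 0 0 -0.2 0 0 0 -1; 0 0 -0.3 0 0 0 -1; 0 0 -0.3 0 0 0 -1; 0 0 -0.2 0 0 0 -1; 0 0 -0.1 0 0 0 -1; 0 0 -0.05 0 0 0 -1")

```text
clock: 6.1
eef_pos: [526.0, 131.0, 119.6]
tcp_rot: [3.141, -0.0, 1.571]
contact_force: [-0.9, -0.4, -4.7]
opening: 0.156
```

```bash
python3 - <<'E'
from plan import *
g=r.grab_frame("side"); s=r.sense(); print(s["eef_pos"],s["tcp_rot"],s["opening"],s["contact_force"],s["wrist_torque"])
cv2.imwrite("pics/e.png",cv2.resize(g[150:290,220:360,::-1],(600,600)))
E
```

```text
[526.02384224 130.98851158 119.64853874] [ 3.14139772e+00 -2.64482078e-05  1.57079719e+00] 0.15459370239245923 [-0.04697003 -0.68855933 -4.10957337] [ 0.030471   -0.00543611 -0.0001791 ]
```

View pics/e.png

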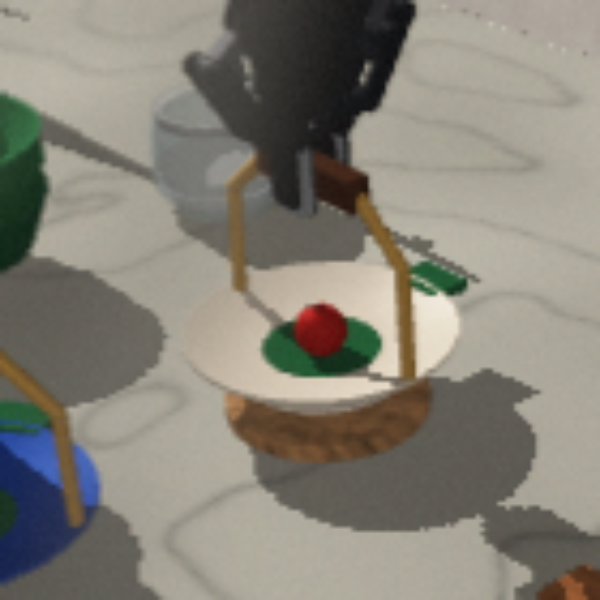

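The dish is clear of the trivet and level, with a weight of about 4.1 N and the sweet on the spot. I lift further.

Emit:
jog_arm(increments="0 0 -0.02 0 0 0 -1; 0 0 -0.1 0 0 0 -1; 0 0 -0.2 0 0 0 -1; 0 0 -0.37 0 0 0 -1; 0 0 -0.5 0 0 0 -1; 0 0 -0.64 0 0 0 -1; 0 0 -0.73 0 0 0 -1; 0 0 -0.78 0 0 0 -1")

```text
clock: 6.95
eef_pos: [526.1, 131.0, 153.7]
tcp_rot: [3.141, -0.0, 1.571]
contact_force: [-0.1, 0.0, -5.1]
opening: 0.156
```

Emit:
jog_arm(increments="0 0 -0.78 0 0 0 -1; 0 0 -0.73 0 0 0 -1; 0 0 -0.64 0 0 0 -1; 0 0 -0.5 0 0 0 -1; 0 0 -0.37 0 0 0 -1; 0 0 -0.2 0 0 0 -1; 0 0 -0.1 0 0 0 -1; 0 0 -0.02 0 0 0 -1")

```text
clock: 7.75
eef_pos: [525.9, 131.0, 186.2]
tcp_rot: [-3.141, 0.0, 1.571]
contact_force: [0.7, 0.1, -3.9]
opening: 0.159
```

```bash
python3 - <<'E'
from plan import *
np.set_printoptions(suppress=True,precision=4,linewidth=120)
i=r.camera_info("wrist"); f=r.grab_frame("wrist"); g=r.grab_frame("side"); s=r.sense(); print(s["eef_pos"],s["tcp_rot"],s["opening"],s["contact_force"],s["qpos"])
cv2.imwrite("pics/f.png",np.hstack([cv2.resize(f[:,:,::-1],(440,480)),cv2.resize(g[120:260,220:340,::-1],(360,480))]))
print(rows([492.5,-170,s["eef_pos"][2]],np.pi/2+np.radians(89),56,smooth=True)[:,[0,1,2,5]].round(3).tolist())
E
```

```text
[525.8472 130.9661 186.0522] [-3.1412  0.0001  1.5708] 0.15571019604511405 [-0.2702  0.0019 -4.1922] [ 0.2413  0.2749  1.8556 -0.      1.0115  0.2413]
[[-0.002, -0.0, 0.0, -0.0], [-0.011, -0.001, 0.0, -0.001], [-0.03, -0.003, 0.0, -0.002], [-0.056, -0.006, 0.0, -0.003], [-0.088, -0.01, 0.0, -0.005], [-0.127, -0.015, 0.0, -0.007], [-0.17, -0.022, 0.0, -0.009], [-0.216, -0.029, 0.0, -0.011], [-0.266, -0.039, 0.0, -0.014], [-0.318, -0.051, 0.0, -0.017], [-0.371, -0.066, 0.0, -0.019], [-0.424, -0.084, 0.0, -0.022], [-0.476, -0.106, 0.0, -0.025], [-0.527, -0.131, 0.0, -0.028], [-0.575, -0.16, 0.0, -0.031], [-0.621, -0.193, 0.0, -0.033], [-0.662, -0.23, 0.0, -0.036], [-0.698, -0.271, 0.0, -0.038], [-0.728, -0.316, 0.0, -0.041], [-0.752, -0.364, 0.0, -0.043], [-0.769, -0.413, 0.0, -0.045], [-0.779, -0.465, 0.0, -0.047], [-0.781, -0.517, 0.0, -0.048], [-0.776, -0.569, 0.0, -0.049], [-0.763, -0.619, 0.0, -0.05], [-0.742, -0.667, 0.0, -0.051], [-0.714, -0.711, 0.0, -0.052], [-0.68, -0.751, 0.0, -0.052], [-0.64, -0.785, 0.0, -0.052], [-0.595, -0.813, 0.0, -0.052], [-0.547, -0.834, 0.0, -0.051], [-0.496, -0.848, 0.0, -0.05], [-0.443, -0.854, 0.0, -0.049], [-0.39, -0.852, 0.0, -0.048], [-0.338, -0.842, 0.0, -0.047], [-0.287, -0.825, 0.0, -0.045], [-0.239, -0.801, 0.0, -0.043], [-0.194, -0.77, 0.0, -0.041], [-0.153, -0.733, 0.0, -0.038], [-0.117, -0.691, 0.0, -0.036], [-0.085, -0.644, 0.0, -0.033], [-0.059, -0.594, 0.0, -0.031], [-0.037, -0.542, 0.0, -0.028], [-0.02, -0.487, 0.0, -0.025], [-0.006, -0.432, 0.0, -0.022], [0.003, -0.377, 0.0, -0.019], [0.009, -0.322, 0.0, -0.017], [0.012, -0.269, 0.0, -0.014], [0.012, -0.218, 0.0, -0.011], [0.012, -0.171, 0.0, -0.009], [0.01, -0.127, 0.0, -0.007], [0.007, -0.089, 0.0, -0.005], [0.005, -0.056, 0.0, -0.003], [0.003, -0.03, 0.0, -0.002], [0.001, -0.011, 0.0, -0.001], [0.0, -0.002, 0.0, -0.0]]
```

View pics/f.png

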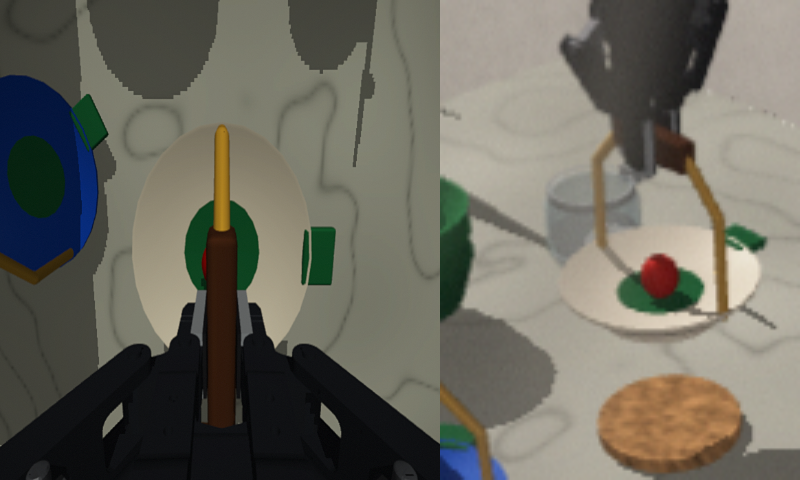

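The dish is held level and the sweet is on the spot. Now the slow combined carry and turn.

Emit:
jog_arm(increments="0 0 0 0 0 0 -1; -0.01 0 0 0 0 -0.001 -1; -0.03 0 0 0 0 -0.002 -1; -0.06 -0.01 0 0 0 -0.003 -1; -0.09 -0.01 0 0 0 -0.005 -1; -0.13 -0.02 0 0 0 -0.007 -1; -0.17 -0.02 0 0 0 -0.009 -1; -0.22 -0.03 0 0 0 -0.011 -1")

```text
clock: 8.65
eef_pos: [525.2, 123.7, 186.3]
tcp_rot: [3.142, -0.0, 1.61]
contact_force: [1.1, 0.1, -4.0]
opening: 0.153
```

Emit:
jog_arm(increments="-0.27 -0.04 0 0 0 -0.014 -1; -0.32 -0.05 0 0 0 -0.017 -1; -0.37 -0.07 0 0 0 -0.019 -1; -0.42 -0.08 0 0 0 -0.022 -1; -0.48 -0.11 0 0 0 -0.025 -1; -0.53 -0.13 0 0 0 -0.028 -1; -0.58 -0.16 0 0 0 -0.031 -1; -0.62 -0.19 0 0 0 -0.033 -1")

```text
clock: 9.45
eef_pos: [521.2, 86.7, 186.3]
tcp_rot: [3.142, 0.0, 1.8]
contact_force: [0.1, 0.7, -4.3]
opening: 0.161
```

Emit:
jog_arm(increments="-0.66 -0.23 0 0 0 -0.036 -1; -0.7 -0.27 0 0 0 -0.038 -1; -0.73 -0.32 0 0 0 -0.041 -1; -0.75 -0.36 0 0 0 -0.043 -1; -0.77 -0.41 0 0 0 -0.045 -1; -0.78 -0.47 0 0 0 -0.047 -1; -0.78 -0.52 0 0 0 -0.048 -1; -0.78 -0.57 0 0 0 -0.049 -1")

```text
clock: 10.25
eef_pos: [513.8, 19.3, 186.3]
tcp_rot: [3.142, 0.0, 2.148]
contact_force: [0.9, 0.0, -3.8]
opening: 0.154
```

Emit:
jog_arm(increments="-0.76 -0.62 0 0 0 -0.05 -1; -0.74 -0.67 0 0 0 -0.051 -1; -0.71 -0.71 0 0 0 -0.052 -1; -0.68 -0.75 0 0 0 -0.052 -1; -0.64 -0.79 0 0 0 -0.052 -1; -0.6 -0.81 0 0 0 -0.052 -1; -0.55 -0.83 0 0 0 -0.051 -1; -0.5 -0.85 0 0 0 -0.05 -1")

```text
clock: 11.05
eef_pos: [505.2, -60.3, 186.3]
tcp_rot: [3.142, 0.0, 2.558]
contact_force: [-0.1, -1.1, -4.0]
opening: 0.153
```

Emit:
jog_arm(increments="-0.44 -0.85 0 0 0 -0.049 -1; -0.39 -0.85 0 0 0 -0.048 -1; -0.34 -0.84 0 0 0 -0.047 -1; -0.29 -0.83 0 0 0 -0.045 -1; -0.24 -0.8 0 0 0 -0.043 -1; -0.19 -0.77 0 0 0 -0.041 -1; -0.15 -0.73 0 0 0 -0.038 -1; -0.12 -0.69 0 0 0 -0.036 -1")

```text
clock: 11.85
eef_pos: [497.9, -127.3, 186.3]
tcp_rot: [-3.142, 0.0, 2.904]
contact_force: [-0.1, 0.0, -4.6]
opening: 0.155
```

Emit:
jog_arm(increments="-0.09 -0.64 0 0 0 -0.033 -1; -0.06 -0.59 0 0 0 -0.031 -1; -0.04 -0.54 0 0 0 -0.028 -1; -0.02 -0.49 0 0 0 -0.025 -1; -0.01 -0.43 0 0 0 -0.022 -1; 0 -0.38 0 0 0 -0.019 -1; 0.01 -0.32 0 0 0 -0.017 -1; 0.01 -0.27 0 0 0 -0.014 -1")

```text
clock: 12.65
eef_pos: [494.2, -163.5, 186.3]
tcp_rot: [-3.142, 0.0, 3.092]
contact_force: [0.4, 0.5, -3.8]
opening: 0.156
```

Emit:
jog_arm(increments="0.01 -0.22 0 0 0 -0.011 -1; 0.01 -0.17 0 0 0 -0.009 -1; 0.01 -0.13 0 0 0 -0.007 -1; 0.01 -0.09 0 0 0 -0.005 -1; 0 -0.06 0 0 0 -0.003 -1; 0 -0.03 0 0 0 -0.002 -1; 0 -0.01 0 0 0 -0.001 -1; 0 0 0 0 0 0 -1")

```text
clock: 13.45
eef_pos: [493.6, -170.3, 186.3]
tcp_rot: [3.142, -0.0, 3.129]
contact_force: [0.9, 0.4, -4.3]
opening: 0.158
```

```bash
python3 - <<'E'
from plan import *
np.set_printoptions(suppress=True,precision=4,linewidth=120)
i=r.camera_info("wrist"); s=r.sense(); F={n:r.grab_frame(n) for n in ("wrist","side","top")}; s=r.sense(); print(s["eef_pos"],s["tcp_rot"],s["opening"],s["contact_force"],s["clock"],s["qpos"])
for n in F: cv2.imwrite(f"pics/g_{n}.png",F[n][:,:,::-1])
E
```

```text
[ 493.6381 -170.2965  186.2847] [ 3.1416 -0.      3.1288] 0.15713256633997164 [ 0.0268  0.2055 -3.9438] 13.6 [-0.3351  0.2449  1.8963  0.      1.0004 -1.8931]
```

View pics/g_wrist.png

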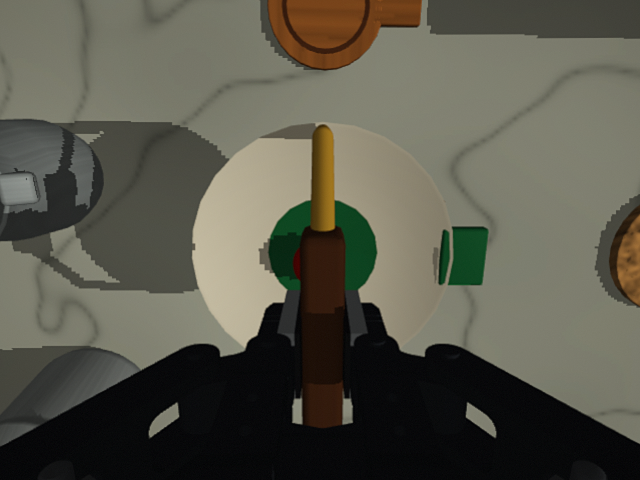

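View pics/g_side.png

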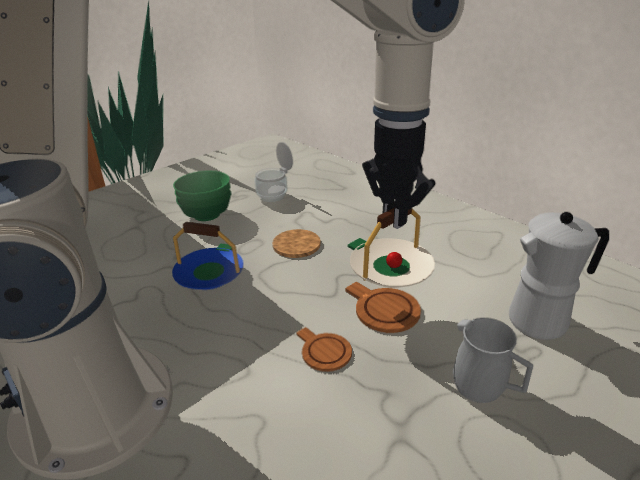

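View pics/g_top.png

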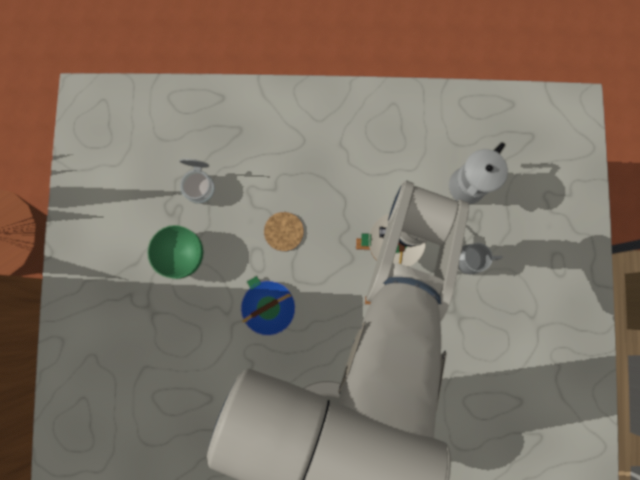

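The sweet is still on the green spot in the side view, at about (395,260), and the lip points over the tab. Now I compare the dish and coaster in the side and wrist views.

```bash
python3 - <<'E'
from plan import *
np.set_printoptions(suppress=True,precision=2,linewidth=120)
def circ(d):
    for _ in range(4):
        q=np.linalg.lstsq(np.c_[2*d,np.ones(len(d))],(d**2).sum(1),rcond=None)[0]; R=np.sqrt(q[2]+q[0]**2+q[1]**2); e=abs(np.hypot(*(d-q[:2]).T)-R); d=d[e<max(1.5,1.5*np.median(e))]
    return q[:2],R,len(d)
i=r.camera_info("side")
def hs(p): h=cv2.cvtColor(cv2.imread(p),cv2.COLOR_BGR2HSV).astype(int); return h[:,:,0],h[:,:,1],h[:,:,2]
H,S,V=hs("pics/a_side.png"); m=((H>5)&(H<20)&(S>110)&(V>60)); z=np.zeros_like(m); z[280:335,340:430]=1; m=cv2.morphologyEx((m&z).astype(np.uint8),cv2.MORPH_CLOSE,np.ones((5,5)))
cn=max(cv2.findContours(m,0,1)[0],key=cv2.contourArea).reshape(-1,2); 
px=np.argwhere(m)[:,::-1]; W=plane(i,px,10); Wc=plane(i,cn,10)
# exclude tab and near-side (lower image rows show the side wall) for circle
d=Wc[(Wc[:,1]<-125)]; up=cn[(Wc[:,1]<-125)]
d=d[up[:,1]<np.median(up[:,1])+8]
q,R,n=circ(d); print("side coaster",q,R,n)
t=W[np.hypot(*(W-q).T)>68]; t=t[t[:,1]>-110]; print("tab mean",t.mean(0),"dir",np.degrees(np.arctan2(*(t.mean(0)-q)[::-1])))
H,S,V=hs("pics/g_side.png"); z=np.zeros_like(H,bool); z[235:285,340:445]=1
g=z&(H>50)&(H<95)&(S>90)
for p,st,c in blobs(g,10): print("green side",c,st[4],plane(i,[c],113))
r_=z&((H<6)|(H>174))&(S>150)&(V>80)
for p,st,c in blobs(r_,10): print("red side",c,plane(i,[c],115.5))
cr=z&(V>165)&(S<70)&(S>18)
c0=blobs(cr,100); 
for p,st,c in c0: print("cream",st)
cn=np.vstack([k.reshape(-1,2) for k in cv2.findContours(cr.astype(np.uint8),0,1)[0]]); hull=cv2.convexHull(cn).reshape(-1,2); Wd=plane(i,hull,115.5); print("rim side",circ(Wd))
im=cv2.imread("pics/g_side.png"); pr=proj(i,[[493.6,-170.3,115.5]]+[[493.6+73*np.cos(a),-170.3+73*np.sin(a),115.5] for a in np.linspace(0,6.28,60)]).round().astype(int)
for p in pr: im[p[1],p[0]]=(255,0,255)
for p in proj(i,[[q[0]+60*np.cos(a),q[1]+60*np.sin(a),10] for a in np.linspace(0,6.28,60)]).round().astype(int): im[p[1],p[0]]=(255,255,0)
cv2.imwrite("pics/h.png",cv2.resize(im[200:340,330:450],None,fx=4.2,fy=4.2,interpolation=cv2.INTER_NEAREST))
# top: lip & tab
i=r.camera_info("top"); H,S,V=hs("pics/g_top.png"); z=np.zeros_like(H,bool); z[215:265,345:385]=1
for p,st,c in blobs(z&(H>50)&(H<95)&(S>90),8): print("top lip",c,plane(i,[c],113))
for p,st,c in blobs(z&(H>5)&(H<20)&(S>110),8): print("top tab",c,plane(i,[c],10))
# wrist: lip
E
```

```text
side coaster [ 492.16 -170.87] 59.563801741090515 66
tab mean [492.67 -88.74] dir 89.64389343685815
green side [355.89 243.13] 98 [[494.34 -86.83]]
green side [360.87 246.13] 15 [[ 493.12 -100.33]]
green side [389.97 267.04] 391 [[ 478.64 -180.41]]
red side [393.81 259.42] [[ 498.27 -172.7 ]]
cream [340 235  36  50 996]
cream [ 368  235   77   50 2884]
rim side (array([ 507.37, -161.78]), np.float64(119.30734332483921), 4)
top lip [364.59 239.36] [[494.12 -89.74]]
top tab [360.23 244.67] [[491.18 -85.95]]
```

View pics/h.png

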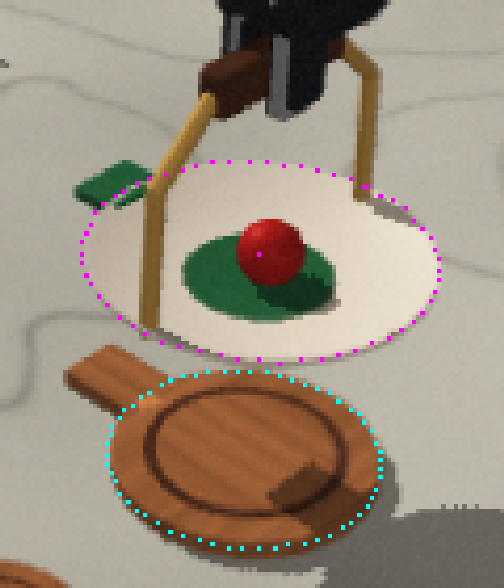

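The projected rim of the dish matches the picture. The dish is 1–1.5 mm off the coaster centre, and the lip and tab directions agree within about 1°. I make a tiny correction, then settle.

Emit:
jog_arm(increments="0.01 0 0 0 0 0 -1; 0.02 -0.01 0 0 0 0 -1; 0.03 -0.02 0 0 0 0 -1; 0.03 -0.02 0 0 0 0 -1; 0.02 -0.01 0 0 0 0 -1; 0.01 0 0 0 0 0 -1; 0 0 0 0 0 0 -1; 0 0 0 0 0 0 -1")

```text
clock: 14.4
eef_pos: [492.4, -170.9, 186.3]
tcp_rot: [3.142, 0.0, 3.129]
contact_force: [0.0, 0.0, -4.0]
opening: 0.155
```

Emit:
jog_arm(increments="0 0 0 0 0 0 -1; 0 0 0 0 0 0 -1; 0 0 0 0 0 0 -1; 0 0 0 0 0 0 -1; 0 0 0 0 0 0 -1; 0 0 0 0 0 0 -1; 0 0 0 0 0 0 -1; 0 0 0 0 0 0 -1")

```text
clock: 15.2
eef_pos: [492.4, -170.9, 186.3]
tcp_rot: [-3.142, -0.0, 3.129]
contact_force: [-1.0, -0.5, -4.2]
opening: 0.152
```

```bash
python3 - <<'E'
from plan import *
np.set_printoptions(suppress=True,precision=3)
i=r.camera_info("side"); g=r.grab_frame("side"); s=r.sense(); print(s["eef_pos"],s["tcp_rot"],s["contact_force"],s["clock"])
im=g[:,:,::-1].copy(); c=s["eef_pos"][:2]
hsv=cv2.cvtColor(g,cv2.COLOR_RGB2HSV).astype(int); H,S,V=hsv[:,:,0],hsv[:,:,1],hsv[:,:,2]; z=np.zeros(H.shape,bool); z[235:285,340:445]=1
for p,st,k in blobs(z&((H<6)|(H>174))&(S>150)&(V>80),10): print("red",k,plane(i,[k],115.5)-c)
for p in proj(i,[[c[0]+73*np.cos(a),c[1]+73*np.sin(a),115.5] for a in np.linspace(0,6.28,60)]).round().astype(int): im[p[1],p[0]]=(255,0,255)
cv2.imwrite("pics/k.png",cv2.resize(im[200:340,330:450],None,fx=4.2,fy=4.2,interpolation=cv2.INTER_NEAREST))
E
```

```text
[ 492.438 -170.92   186.312] [-3.142  0.     3.129] [-0.657  1.272 -4.265] 15.25
red [393.641 259.901] [[ 4.461 -2.521]]
```

View pics/k.png

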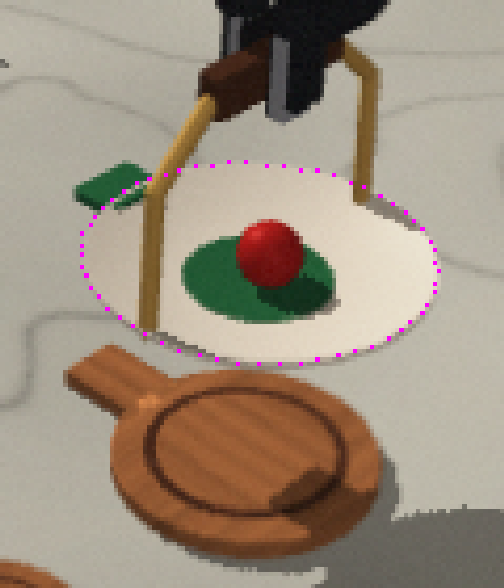

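The dish is level and still, the rim matches its projection, and the sweet is about 5 mm off the axis, on the spot.

```bash
python3 -c "
from rig import r
print(r.sign_off())"
```

```text
the job is handed in; nothing more can be done
None
```

I gripped the cream dish by its bar at 45 N, lifted it, and carried it to the large coaster while turning it about 89° anticlockwise. I handed the job in at 15.3 s on the robot's clock, with the dish still held; sign-off gives no verdict.

My last checks showed:
- **Position:** the dish centre is at about (492.4, -170.9). The coaster centre measured (492.2, -170.9) from the side view and (492.5, -171.7) from the top view.
- **Direction:** the lip points about 89.3° by the tool pose. The tab measured 89.6° from the side view and 88.6° from the top view.
- **Height:** there is about 80 mm of air under the foot.
- **Level and sweet:** the tool points straight down, and the projected rim matches the side picture. The sweet is about 5 mm from the middle, on the green spot.

The arm never came near the pot, jug, bowls or sugar bowl. Before the grasp, the top and wrist cameras disagreed by about 3 mm on where the dish stood. I followed the wrist camera, and the bar was centred between the pads.

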